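Hang the L-shaped busbar level on the drying stand

TASK

Lift the copper L-shaped busbar plate out of its blue stand and hang it on the rod of the drying stand by the one hole that lets it hang level, its long leg horizontal and its foot straight down, so that the lacquer dries evenly. Let go of it and leave it hanging still, clear of the fingers.

Things in the scene. Friction and masses are not known exactly. Their poses are not given: they have to be found in the camera images.
- bar: upright copper L-shaped plate, 8 mm thick, 0.4 kg. Origin: its centre of mass. x through the thickness, y along the long leg towards the foot, z up. Long leg y -125 to +65, z +15 to +61 mm (top edge, to be gripped from above between two holes). Foot y +5 to +65, down to z -95, end silvery. Four 26 mm through holes in the leg, at z +38: y -92, -46, 0, +46 mm
- bar_stand: fixed stand holding the plate upright: blue base 64 x 204 x 10 mm, origin under its centre, y along the plate. The foot stands in a channel (slot 11 mm wide, walls 30 mm above the base) at y +65; the leg's far end lies in a fork at y -83, whose prongs end 136 mm above the bench. Lifted straight up 40 mm, the plate is free
- peg (a point): point on the axis of the drying stand's level steel rod (8 mm thick, 210 mm above the bench), 35 mm from its free end; the stand is fixed. x points along the rod from the free end to the post, z up. Free end at x -35: red ball of 12 mm; post at x +85: 16 mm thick, no higher than the rod. Dark base 12 mm thick, x -45 to +105, 120 mm wide

How it is judged:
At the end, for the whole second after the job is handed in: The plate hangs on the rod between the ball and the post, its centre of mass below the rod (within 15 mm to either side of the rod, 30 to 60 mm below its axis), upright and level within 10 degrees, at rest (under 0.05 m/s and 0.5 rad/s) (x of bar in the frame of peg between -0.033 and 0.075 m and y of bar in the frame of peg between -0.015 and 0.015 m and z of bar in the frame of peg between -0.06 and -0.03 m and angle between bar's own z axis and vertical below 0.175 rad and linear speed of bar below 0.05 m/s and angular speed of bar below 0.5 rad/s); the robot touches nothing.
It also fails if it takes over 43 s, if anything falls off the work surface, if the arm or the gripper's body presses on something with over 40 N, if the wrist force passes 120 N, or if a joint passes its speed limit or range.

ROBOT

A 6-joint arm with a two-finger parallel gripper is mounted at the origin on a cart in front of the work surface, level with it; the furniture and walls round the work are solid. World frame = base frame: x ahead of the robot, y to its left, z up, the work surface at z = 0. Lengths are in m, angles in rad, forces in N, time in s.
With the tool pointing down it reaches from about 0.325 to 0.85 m from the base axis. Payload 15.5 kg.
Tool frame: the origin (TCP) lies at the very end of the fingers, on their centre line; the grasp point (between the pads) lies 19 mm behind it; z points along the fingers, y is the line along which they close (so a half turn about z gives the same grasp; the last joint's range is limited). The gripper opens to 91 mm and grips with 3 to 60 N. Pads are 32 mm wide; open, the fingers measure 118 mm over their backs; the gripper's body (76 mm by 178 mm) begins 60 mm behind the grasp point.
Start: joints at [-1.304, 0.494, 1.345, -0, 1.302, -0.096], TCP at [0.222, -0.584, 0.214] pointing down, gripper open.
Joint ranges: [-2.91, 2.91], [-0.82, 2.16], [0.22, 2.67], [-1.22, 4.37], [0.12, 2.79], [-3.08, 3.08]. Speed limits (rad/s): [1.89, 1.89, 2.57, 3.01, 3.01, 3.01].

INTERFACE

Orientations are given as [roll, pitch, yaw] about the fixed x, y, z axes, in that order (R = Rz(yaw) Ry(pitch) Rx(roll)).
In Python, from bench import readout, optics, env gives the robot as it stands.
- The arm moves only by the tool apply_moves, never from a script. Its argument "commands" is a list that holds one entry, the list of rows, each a list of 7 numbers: the shift along the tool's x, y, z in mm, then the turn, a rotation vector about the tool's x, y, z in rad, then the closure, from 0 (fully open) to 1 (shut). In form: [[[tx, ty, tz, wx, wy, wz, gripper], ...]]. A call has 1 to 5 rows; each row is the pose to reach, as a shift and turn from the pose commanded when the call began, along the tool's axes at that moment; what a row does not reach only later rows make up. A row lasts 1/12 s, in which the tool goes at most 41.7 mm and 7.16 degrees, less where a joint would pass 70% of its speed; a pose out of reach is approached as far as the arm can. A call with a gripper value outside its range is refused whole. The fingers move at their own pace and stop on an object; the grip force is fixed at half the most. Time passes only in rows, so rows that repeat a pose let the fingers close. It gives the time, the measured TCP pose, the force, the opening and the grip force at its end, in the units of the state.
- readout.observe(): the state, without advancing time (a new reading comes with each control period).
- optics.camera(name): name is "scene" or "side" or "wrist"; returns the picture (384x512x3 uint8, red, green, blue); there is no depth.
- optics.get_calibration(name): a dict with "fovy" (degrees; the focal length in pixels is half the picture's height over the tangent of half this angle, whatever the lens; pixels are square), "cx", "cy" (the principal point, pixels), "dist" ([k1, k2, p1, p2, k3] as OpenCV has them; the pictures are not rectified), "position" and "attitude" of the camera in the world; the wrist camera has in their place "tool_from_camera" (4x4, takes a point from camera to tool coordinates, whose origin is the TCP and whose axes are the flange's). Camera axes: x right, y up, looking along -z (the intrinsics and any distortion apply to the point x, -y, -z); pixel columns grow to the right and rows downward; lengths in m; the calibration is good to about 2 mm. A picture is of the moment at which its call begins: read the wrist's pose just before it. get_calibration takes no time and is no camera call.
- env.close_job(): hands the job in; it is judged then, once.
The state is a dict: "clock": time; "qpos": joint angles; "joint_vel": joint speeds; "joint_efforts": joint torques, N m; "eef_pos": TCP position; "tool_rot": TCP orientation; "contact_force": force on the tool from outside, world axes, zero at the start; "moment": the same for the moment, N m; "grip_width": opening from 0.0 (shut) to 1.0 (fully open); "gripper_force": force on a finger pad.
Only numpy, scipy, OpenCV 4.12 (cv2) and the standard library are available. Lean on these libraries where they do the work, as an engineer would, in place of code of your own. Each camera call takes 0.05 s, during which the arm holds its last target. There are 200 camera calls.

## Working session

There is one attempt and no reset: what is moved stays moved. The work goes in short steps, Python scripts to look and compute and a tool call to move; the robot and the scene stay as the last step left them, time stands still between calls to the robot, and variables do not carry over. Pictures are saved under pics/ and viewed, at most 13 in all, crops included, and the job is handed in when it is done.

Besides the shell and the picture viewer there is one more tool, called after ">>>" as name(argument=value, ...), one argument or row to a line, values as JSON. apply_moves: Moves the arm, as the interface text tells. Its arguments: {"type":"object","properties":{"commands":{"type":"array"}},"required":["commands"]}

```bash
mkdir -p pics; python3 - <<'E'
from bench import readout, optics, env
import cv2,numpy as np
s=readout.observe(); print(s)
ims=[]
for n in("scene","side"):
    im=optics.camera(n); cv2.imwrite(f"pics/{n}0.png",im[:,:,::-1]); print(n,optics.get_calibration(n))
print(optics.get_calibration("wrist"))
E
```

```text
{'clock': 0.0, 'qpos': array([-1.30345666e+00,  4.94191120e-01,  1.34611783e+00, -2.00082866e-05,
        1.30247591e+00, -9.54883074e-02]), 'joint_vel': array([ 6.75389226e-04,  1.98314933e-05,  2.35465491e-03, -5.60798114e-04,
       -1.65118449e-03, -8.88163876e-04]), 'joint_efforts': array([ 1.79356335e-03, -8.78841591e+01, -3.81850362e+01,  7.07114744e-02,
        5.35150780e-02, -1.83551238e-04]), 'eef_pos': array([ 0.22173101, -0.58395462,  0.21333783]), 'tool_rot': array([-3.14040404e+00, -9.44709077e-05,  3.62833239e-01]), 'contact_force': array([-0.44998714, -0.2387774 , -0.40865406]), 'moment': array([ 3.95178072e-02, -6.25457351e-06, -4.95782397e-02]), 'gripper_force': 0.0, 'grip_width': 1.0003221606920416}
scene {'fovy': 57.29047907450953, 'cx': 254.9229131790834, 'cy': 191.4916065999676, 'dist': array([0.02921607, 0.        , 0.        , 0.        , 0.        ]), 'position': array([0.08700834, 0.2983596 , 0.75331127]), 'attitude': array([ 0.77431234, -0.01737531, -2.37805266])}
side {'fovy': 50.94914436226286, 'cx': 259.75644690728717, 'cy': 193.50260241753307, 'dist': array([0.01733114, 0.        , 0.        , 0.        , 0.        ]), 'position': array([0.12330309, 0.5296267 , 0.5617536 ]), 'attitude': array([ 1.07722898, -0.01036057, -2.65564514])}
{'fovy': 63.29968783266995, 'cx': 259.39709458545354, 'cy': 195.05646083270042, 'dist': array([-0.0839415,  0.       ,  0.       ,  0.       ,  0.       ]), 'tool_from_camera': array([[ 1.10133254e-03,  9.55116119e-01,  2.96229618e-01,
         8.56289586e-02],
       [ 9.99999243e-01, -1.21420208e-03,  1.97050756e-04,
         9.12547341e-04],
       [ 5.47888972e-04,  2.96229177e-01, -9.55116733e-01,
        -1.70370754e-01],
       [ 0.00000000e+00,  0.00000000e+00,  0.00000000e+00,
         1.00000000e+00]])}
```

View pics/scene0.png

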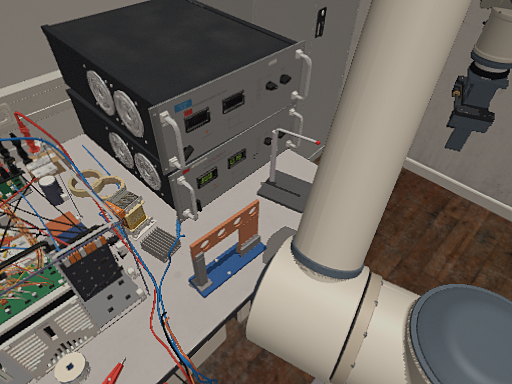

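View pics/side0.png

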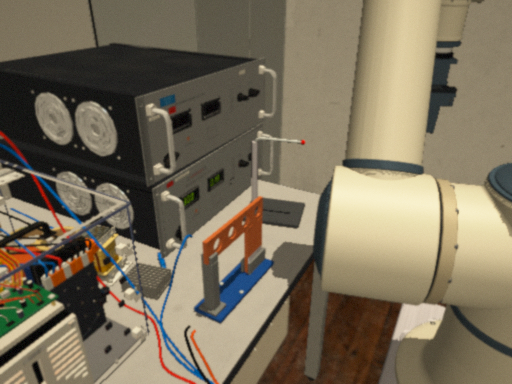

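The scene view shows the plate at about (225,228), foot end at (258,225), rod from post (275,132) to ball (318,143). The side view shows the plate at (233,235), post (254,140) and ball (303,142). I'll zoom both for the features.

```bash
cat > h.py <<'E'
import cv2,numpy as np
from bench import readout, optics
from scipy.spatial.transform import Rotation as R
def cam(n,s=None):
    c=optics.get_calibration(n); f=192/np.tan(np.radians(c["fovy"])/2)
    K=np.array([[f,0,c["cx"]],[0,f,c["cy"]],[0,0,1]])
    if n=="wrist":
        T=np.eye(4);T[:3,:3]=R.from_euler("xyz",s["tool_rot"]).as_matrix();T[:3,3]=s["eef_pos"]
        T=T@c["tool_from_camera"];return K,c["dist"],T[:3,:3],T[:3,3]
    return K,c["dist"],R.from_euler("xyz",c["attitude"]).as_matrix(),c["position"]
def ray(C,px):
    K,d,Rm,p=C
    u=cv2.undistortPoints(np.array(px,float).reshape(-1,1,2),K,d).reshape(-1,2)
    v=np.c_[u[:,0],-u[:,1],-np.ones(len(u))]@Rm.T
    return p,v/np.linalg.norm(v,axis=1,keepdims=True)
def onplane(C,px,n,d):   # n.x=d
    p,v=ray(C,px); return p+v*((d-p@n)/(v@n))[:,None]
def tri(Cs,pxs):  # pxs: per-camera list of N points
    rs=[ray(C,px) for C,px in zip(Cs,pxs)];out=[]
    for i in range(len(pxs[0])):
        A=np.zeros((3,3));b=np.zeros(3)
        for p,v in rs:
            M=np.eye(3)-np.outer(v[i],v[i]);A+=M;b+=M@p
        x=np.linalg.solve(A,b);out.append(np.r_[x,max(np.linalg.norm((np.eye(3)-np.outer(v[i],v[i]))@(x-p)) for p,v in rs)])
    return np.array(out)
def proj(C,P):
    K,d,Rm,p=C; q=(np.atleast_2d(P)-p)@Rm; q=q*[1,-1,-1]
    return cv2.projectPoints(q,np.zeros(3),np.zeros(3),K,d)[0].reshape(-1,2)
E
python3 - <<'E'
from h import *
for n,(x,y) in dict(scene=(175,115),side=(180,125)).items():
    im=cv2.imread(f"pics/{n}0.png")[y:y+190,x:x+155]
    globals()[n]=cv2.resize(im,None,fx=2.58,fy=3,interpolation=cv2.INTER_CUBIC) if 0 else cv2.resize(im,None,fx=2.5,fy=2.5,interpolation=cv2.INTER_CUBIC)
cv2.imwrite("pics/z0.png",np.hstack([scene,side]))
for n in("scene","side"):
    im=cv2.imread(f"pics/{n}0.png");h=cv2.cvtColor(im,cv2.COLOR_BGR2HSV)
    m=cv2.inRange(h,(3,110,80),(18,255,255));
    x0,y0=(180,180);mm=np.zeros_like(m);mm[y0:290,x0:280]=m[y0:290,x0:280]
    cs,hi=cv2.findContours(mm,cv2.RETR_CCOMP,cv2.CHAIN_APPROX_NONE)
    for c,q in zip(cs,hi[0]):
        if len(c)>8: print(n,q[3],cv2.contourArea(c),cv2.fitEllipse(c)[0] if q[3]>=0 else cv2.approxPolyDP(c,3,True).reshape(-1,2).tolist())
    r=cv2.inRange(h,(0,150,100),(4,255,255))|cv2.inRange(h,(172,150,100),(180,255,255))
    r[:,:285]=0;r[:120]=0;r[165:]=0;r[:,335:]=0
    print(np.argwhere(r)[:,::-1].mean(0),r.sum()/255)
E
```

```text
scene -1 1351.5 [[257, 199], [192, 243], [193, 259], [236, 228], [239, 252], [240, 244], [256, 233]]
scene 0 48.0 (204.1482696533203, 243.5147705078125)
scene 0 41.0 (221.00384521484375, 231.7032470703125)
scene 0 40.0 (236.8333282470703, 220.5503692626953)
scene 0 34.0 (251.79269409179688, 210.1020050048828)
[317.61538462 142.38461538] 13.0
side -1 1876.5 [[261, 196], [203, 241], [205, 264], [212, 253], [218, 254], [243, 232], [247, 272], [247, 258], [261, 244]]
side 1 43.0 (215.96478271484375, 243.61465454101562)
side 1 36.0 (230.5, 231.0)
side 1 22.0 (243.0610809326172, 221.3633270263672)
[302.5        141.71428571] 14.0
```

View pics/z0.png

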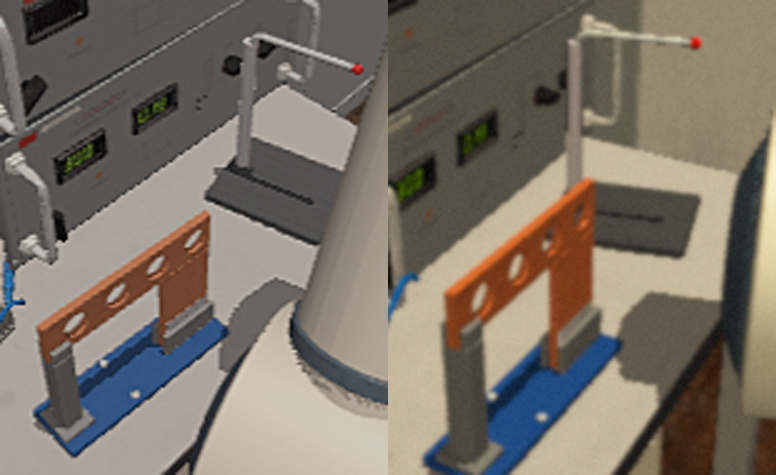

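```bash
python3 - <<'E'
from h import *
np.set_printoptions(precision=4,suppress=True)
C=[cam("scene"),cam("side")]
t=tri(C,[[(317.6,142.4),(275,131),(204.1,243.5),(221,231.7),(236.8,220.5),(257.5,198.5),(191.5,242.5)],
         [(302.5,141.7),(254.4,141),(216,243.6),(230.5,231),(243.1,221.4),(261.5,195.5),(202.5,240.5)]])
print(t)
d=t[1]-t[0];print("rod yaw",np.arctan2(d[1],d[0]),np.linalg.norm(d[:2]))
for n in(("far->foot",t[5]-t[6]),("h1-h3",t[4]-t[2])):print(n[0],np.arctan2(n[1][1],n[1][0]),np.linalg.norm(n[1][:3]))
for c,px in zip(C,[((257.5,198.5),(191.5,242.5),(275,131),(317.6,142.4)),((261.5,195.5),(202.5,240.5),(254.4,141),(302.5,141.7))]):
    print(onplane(c,px[:2],np.array([0,0,1.]),.166),onplane(c,px[2:],np.array([0,0,1.]),.21))
E
```

```text
[[ 0.4527 -0.3221  0.215   0.0009]
 [ 0.5683 -0.2938  0.2046  0.0007]
 [ 0.4597  0.0482  0.1473  0.0001]
 [ 0.4575  0.0026  0.1478  0.0004]
 [ 0.4597 -0.0472  0.1406  0.0001]
 [ 0.4521 -0.1072  0.1722  0.001 ]
 [ 0.4702  0.0716  0.1643  0.0008]]
rod yaw 0.23923951572555846 0.11903600788614786
far->foot -1.671557044813041 0.17987718634056366
h1-h3 -1.5707164756986904 0.09559311388325951
[[ 0.4572 -0.1116  0.166 ]
 [ 0.4682  0.0721  0.166 ]] [[ 0.5628 -0.2879  0.21  ]
 [ 0.4551 -0.3276  0.21  ]]
[[ 0.4561 -0.1169  0.166 ]
 [ 0.4697  0.0733  0.166 ]] [[ 0.5626 -0.282   0.21  ]
 [ 0.4586 -0.3351  0.21  ]]
```

Plate top edge runs from (0.469,0.072) to (0.457,-0.114), and the rod from ball (0.455,-0.328) to post (0.564,-0.288). Next: a wrist look at the rod on the way.

>>> apply_moves(
  commands=[
    [[31,-20,-18,0,0,0,0],[62,-40,-36,0,0,0,0],[93,-60,-54,0,0,0,0],[124,-80,-72,0,0,0,0],[155,-100,-90,0,0,0,0]],
  ],
)

```text
clock: 0.52
eef_pos: [0.3318, -0.4341, 0.3045]
tool_rot: [-3.141, 0.0, 0.362]
contact_force: [1.1, -0.7, -0.0]
grip_width: 0.998
gripper_force: 0.0
```

>>> apply_moves(
  commands=[
    [[31,-20,-18,0,0,0,0],[62,-40,-36,0,0,0,0],[98,-65,-57,0,0,0,0],[98,-65,-57,0,0,0,0],[98,-65,-57,0,0,0,0]],
  ],
)

```text
clock: 0.93
eef_pos: [0.4012, -0.3387, 0.3622]
tool_rot: [3.14, -0.001, 0.366]
contact_force: [-0.1, 0.1, -0.4]
grip_width: 1.002
gripper_force: 0.0
```

```bash
cat >> h.py <<'E'
def goto(pos,yaw):  # tool shift mm and turn for a down-pointing target
    s=readout.observe();A=R.from_euler("xyz",s["tool_rot"]);B=R.from_euler("xyz",[np.pi,0,yaw])
    print("pos",s["eef_pos"].round(4),"rot",s["tool_rot"].round(4),"t",round(s["clock"],2),"F",s["contact_force"].round(1),"w",round(s["grip_width"],3))
    print("shift",(A.inv().apply(np.array(pos)-s["eef_pos"])*1e3).round(1),"turn",(A.inv()*B).as_rotvec().round(4))
E
python3 - <<'E'
from h import *
goto((.462,-.01,.32),1.505)
im=optics.camera("wrist");cv2.imwrite("pics/w1.png",im[:,:,::-1])
E
```

```text
pos [ 0.4012 -0.3387  0.3622] rot [ 3.1398e+00 -1.1000e-03  3.6600e-01] t 0.93 F [-0.1  0.1 -0.4] w 1.002
shift [ 174.3 -285.3   41.8] turn [ 2.200e-03  1.000e-04 -1.139e+00]
```

View pics/w1.png

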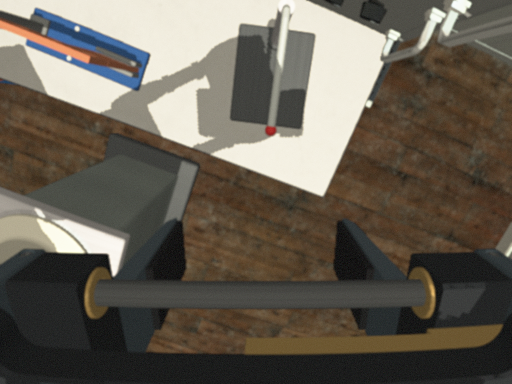

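The rod runs from the post top at about (285,8) down to the red ball at (270,130), over the dark base.

```bash
python3 - <<'E'
from h import *
np.set_printoptions(precision=4,suppress=True)
s=readout.observe();C=cam("wrist",s)
im=cv2.imread("pics/w1.png");h=cv2.cvtColor(im,cv2.COLOR_BGR2HSV);g=cv2.cvtColor(im,cv2.COLOR_BGR2GRAY)
r=cv2.inRange(h,(0,150,80),(5,255,255))|cv2.inRange(h,(172,150,80),(180,255,255));r[:110]=0;r[150:]=0;r[:,:240]=0;r[:,300:]=0
ball=np.argwhere(r)[:,::-1].mean(0);print("ball",ball,r.sum()/255)
pts=[]
for y in range(30,122,4):
    row=g[y,255:300].astype(int);xs=np.where(row>110)[0]+255
    print(y,xs.min() if len(xs) else None,xs.max() if len(xs) else None,end="; ")
    if 3<=len(xs)<25:pts.append((xs.mean(),y))
P=onplane(C,pts,np.array([0,0,1.]),.21);B=onplane(C,[ball],np.array([0,0,1.]),.21)[0]
l=cv2.fitLine(P[:,:2].astype(np.float32),cv2.DIST_HUBER,0,1e-4,1e-4).ravel();l*=1
print("\nball",B,"line",l,"yaw",np.arctan2(l[1],l[0]))
n=np.array([-l[1],l[0]]);print("offset ball from line",(B[:2]-l[2:])@n, np.arctan2(*(P[0]-P[-1])[[1,0]]))
E
```

```text
ball [270.2239 130.2985] 67.0
30 255 299; 34 260 299; 38 263 299; 42 265 299; 46 273 299; 50 277 299; 54 272 299; 58 272 299; 62 271 299; 66 271 299; 70 273 299; 74 274 299; 78 274 299; 82 273 299; 86 273 299; 90 272 279; 94 272 278; 98 271 278; 102 271 277; 106 270 277; 110 270 276; 114 269 276; 118 269 275; 
ball [ 0.4558 -0.3312  0.21  ] line [ 0.9885  0.1515  0.4923 -0.3234] yaw 0.15211423
offset ball from line -0.0021437764248378975 0.1771531925072387
```

>>> apply_moves(
  commands=[
    [[27,-38,0,0,0,-0.12,0],[50,-76,0,0,0,-0.24,0],[75,-114,0,0,0,-0.36,0],[100,-152,8,0,0,-0.48,0],[122,-190,16,0,0,-0.6,0]],
  ],
)

```text
clock: 1.4
eef_pos: [0.4429, -0.1372, 0.3473]
tool_rot: [-3.141, 0.0, 0.967]
contact_force: [0.7, 0.5, -0.2]
grip_width: 1.0
gripper_force: 0.0
```

```bash
python3 -c "
from h import *
goto((.462,-.01,.32),1.505)"
```

```text
pos [ 0.4429 -0.1372  0.3473] rot [-3.1412e+00  3.0000e-04  9.6660e-01] t 1.4 F [ 0.7  0.5 -0.2] w 1.0
shift [115.6 -56.5  27.3] turn [-5.000e-04  2.000e-04 -5.384e-01]
```

>>> apply_moves(
  commands=[
    [[27,-13,5,0,0,-0.12,0],[54,-26,10,0,0,-0.24,0],[81,-39,20,0,0,-0.36,0],[105,-51,27,0,0,-0.48,0],[116,-57,27,0,0,-0.538,0]],
  ],
)

```text
clock: 1.82
eef_pos: [0.4618, -0.0084, 0.3188]
tool_rot: [-3.138, -0.001, 1.508]
contact_force: [0.2, 0.1, -0.9]
grip_width: 0.999
gripper_force: 0.0
```

>>> apply_moves(
  commands=[
    [[0,0,0,0,0,0,0],[0,0,0,0,0,0,0]],
  ],
)

```text
clock: 1.98
eef_pos: [0.4624, -0.0106, 0.3203]
tool_rot: [-3.14, 0.0, 1.499]
contact_force: [-0.1, 0.2, 0.0]
grip_width: 1.006
gripper_force: 0.0
```

```bash
python3 - <<'E'
from h import *
np.set_printoptions(precision=4,suppress=True)
C=cam("wrist",dict(eef_pos=np.array([.4012,-.3387,.3622]),tool_rot=[3.1398,-.0011,.366]))
g=cv2.cvtColor(cv2.imread("pics/w1.png"),cv2.COLOR_BGR2GRAY);pts=[]
for y in range(46,122,4):
    c=int(round(283-(y-20)*.11));row=g[y,c-9:c+10].astype(int);xs=np.where(row>120)[0]+c-9
    print(y,xs.min(),xs.max(),end="; ");pts.append((xs.mean(),y))
P=onplane(C,pts,np.array([0,0,1.]),.21)
l=cv2.fitLine(P[:,:2].astype(np.float32),cv2.DIST_HUBER,0,1e-4,1e-4).ravel();n=np.array([-l[1],l[0]])
print("\nline",l,"yaw",np.arctan2(l[1],l[0]),(P[:,:2]-l[2:])@n,"ball off",([.4558,-.3312]-l[2:])@n)
s=readout.observe();im=optics.camera("wrist");cv2.imwrite("pics/w2.png",im[:,:,::-1]);np.save("s2.npy",np.r_[s["eef_pos"],s["tool_rot"]])
goto((.462,-.01,.32),1.505)
E
```

```text
46 274 286; 50 277 285; 54 276 285; 58 276 285; 62 276 284; 66 275 287; 70 275 283; 74 275 285; 78 274 285; 82 274 285; 86 273 285; 90 273 279; 94 272 278; 98 272 277; 102 271 277; 106 271 276; 110 270 275; 114 270 275; 118 269 274; 
line [ 0.9735  0.2287  0.5025 -0.3205] yaw 0.23071204 [ 0.0022  0.0007  0.0007  0.0001  0.     -0.0007 -0.0001 -0.0009 -0.0003
 -0.0017 -0.0024 -0.      0.0004  0.0003  0.0003  0.0002  0.0006  0.
  0.0004] ball off 0.0002782036923318215
pos [ 0.4625 -0.011   0.3206] rot [-3.1406  0.0004  1.4981] t 2.03 F [ 0.5  0.2 -0.1] w 1.001
shift [ 1.  -0.6  0.6] turn [-0.001   0.0004 -0.0069]
```

View pics/w2.png

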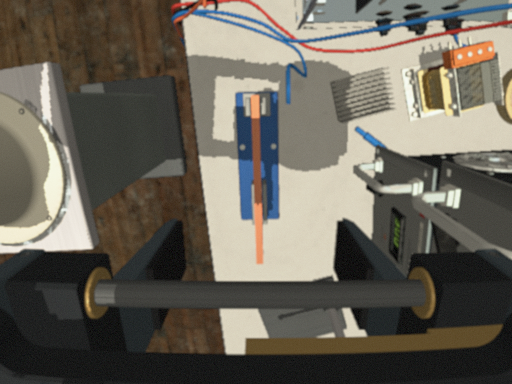

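The plate's bright top edge runs from (253,93) to (260,263), over the blue base. The rack's handle is to the right (world +x).

```bash
python3 - <<'E'
from h import *
np.set_printoptions(precision=4,suppress=True)
a=np.load("s2.npy");C=cam("wrist",dict(eef_pos=a[:3],tool_rot=a[3:]))
im=cv2.imread("pics/w2.png");h=cv2.cvtColor(im,cv2.COLOR_BGR2HSV)
m=cv2.inRange(h,(5,100,190),(18,255,255));m[:80]=0;m[275:]=0;m[:,:240]=0;m[:,275:]=0
ys,xs=np.where(m);print(ys.min(),ys.max())
pts=[]
for y in range(96,262,6):
    x=np.where(m[y])[0]; 
    if len(x):pts.append(((x.min()+x.max())/2,y));print(y,x.min(),x.max(),end="; ")
P=onplane(C,pts,np.array([0,0,1.]),.166)
l=cv2.fitLine(P[:,:2].astype(np.float32),cv2.DIST_HUBER,0,1e-4,1e-4).ravel();n=np.array([-l[1],l[0]])
d=l[:2]*-np.sign(l[1]);print("\nyaw foot dir",np.arctan2(d[1],d[0]),((P[:,:2]-l[2:])@n*1e3).round(1))
xa=np.median(xs[ys<ys.min()+4]);xb=np.median(xs[ys>ys.max()-4])
E=onplane(C,[(xa,ys.min()-.5),(xb,ys.max()+.5)],np.array([0,0,1.]),.166);print(E,np.linalg.norm(E[0]-E[1]))
mid=E.mean(0)[:2];mid=l[2:]+d*((mid-l[2:])@d)
com=mid+d*.030;print("com",com,"grip y+28",com+d*.028,"grip y-28",com-d*.028)
E
```

```text
95 263
96 251 258; 102 251 258; 108 251 258; 114 251 258; 204 254 261; 210 255 261; 216 255 261; 222 255 261; 228 256 261; 234 256 261; 240 256 261; 246 256 262; 252 256 262; 258 257 262; 
yaw foot dir -1.6137005 [-0.2 -0.   0.2  0.4  0.1 -0.2 -0.   0.2 -0.1  0.1  0.3 -0.1  0.1 -0.2]
[[ 0.4656  0.0782  0.166 ]
 [ 0.4562 -0.1113  0.166 ]] 0.1896725679912821
com [ 0.4596 -0.0465] grip y+28 [ 0.4584 -0.0745] grip y-28 [ 0.4608 -0.0186]
```

>>> apply_moves(
  commands=[
    [[-8,-1,35,0,0,-0.03,0],[-8,-1,70,0,0,-0.03,0],[-8,-1,105,0,0,-0.03,0],[-8,-1,120,0,0,-0.03,0],[-8,-1,120,0,0,-0.03,0]],
  ],
)

```text
clock: 2.45
eef_pos: [0.459, -0.019, 0.1981]
tool_rot: [-3.136, -0.0, 1.527]
contact_force: [-0.2, -0.4, -0.4]
grip_width: 0.998
gripper_force: 0.0
```

```bash
python3 - <<'E'
from h import *
goto((.4608,-.0195,.138),1.528)
E
```

```text
pos [ 0.459  -0.019   0.1981] rot [-3.1359e+00 -5.0000e-04  1.5271e+00] t 2.45 F [-0.2 -0.4 -0.4] w 0.998
shift [-0.4  2.2 60.1] turn [-0.0057 -0.0005 -0.0009]
```

>>> apply_moves(
  commands=[
    [[-1,1,25,0,0,0,0],[-1,1,45,0,0,0,0],[-1,1,60,0,0,0,0],[-1,1,60,0,0,0,0],[-1,1,60,0,0,0,0.5]],
  ],
)

```text
clock: 2.87
eef_pos: [0.4624, -0.0196, 0.1419]
tool_rot: [-3.142, 0.0, 1.529]
contact_force: [-0.5, 0.3, -0.6]
grip_width: 0.955
gripper_force: 0.0
```

>>> apply_moves(
  commands=[
    [[0,0,0,0,0,0,0.8],[0,0,0,0,0,0,1],[0,0,0,0,0,0,1],[0,0,0,0,0,0,1],[0,0,0,0,0,0,1]],
  ],
)

```text
clock: 3.28
eef_pos: [0.4623, -0.0188, 0.1416]
tool_rot: [3.141, 0.0, 1.531]
contact_force: [-0.0, -0.8, -0.9]
grip_width: 0.595
gripper_force: 0.0
```

>>> apply_moves(
  commands=[
    [[0,0,0,0,0,0,1],[0,0,0,0,0,0,1],[0,0,0,0,0,0,1],[0,0,0,0,0,0,1],[0,0,0,0,0,0,1]],
  ],
)

```text
clock: 3.7
eef_pos: [0.462, -0.0188, 0.1411]
tool_rot: [-3.141, -0.0, 1.531]
contact_force: [-0.5, 0.1, 0.0]
grip_width: 0.224
gripper_force: 0.0
```

>>> apply_moves(
  commands=[
    [[0,-1,4,0,0,0,1],[0,-1,4,0,0,0,1],[0,-1,4,0,0,0,1],[0,-1,4,0,0,0,1],[0,-1,4,0,0,0,1]],
  ],
)

```text
clock: 4.12
eef_pos: [0.4606, -0.0187, 0.1369]
tool_rot: [-3.141, -0.0, 1.531]
contact_force: [-1.4, -0.2, -3.5]
grip_width: 0.085
gripper_force: 30.0
```

>>> apply_moves(
  commands=[
    [[0,0,0,0,0,0,1],[0,0,0,0,0,0,1]],
  ],
)

```text
clock: 4.28
eef_pos: [0.4607, -0.0187, 0.1369]
tool_rot: [-3.141, -0.0, 1.531]
contact_force: [-2.7, 0.1, -3.9]
grip_width: 0.084
gripper_force: 30.0
```

>>> apply_moves(
  commands=[
    [[0,0,-10,0,0,0,1],[0,0,-25,0,0,0,1],[0,0,-45,0,0,0,1],[0,0,-65,0,0,0,1],[0,0,-75,0,0,0,1]],
  ],
)

```text
clock: 4.7
eef_pos: [0.462, -0.0189, 0.2143]
tool_rot: [3.139, 0.0, 1.531]
contact_force: [0.3, -0.7, -2.9]
grip_width: 0.084
gripper_force: 30.0
```

>>> apply_moves(
  commands=[
    [[-5,0,0,0,0,0,1],[-5,0,0,0,0,0,1],[-5,0,0,0,0,0,1]],
  ],
)

```text
clock: 4.95
eef_pos: [0.4605, -0.024, 0.2113]
tool_rot: [-3.141, -0.0, 1.53]
contact_force: [-0.5, -0.6, -3.1]
grip_width: 0.087
gripper_force: 30.0
```

```bash
python3 - <<'E'
from h import *
goto((.43,-.3,.205),.231+np.pi/2)
for n in ("scene","side","wrist"): cv2.imwrite(f"pics/{n}3.png",optics.camera(n)[:,:,::-1])
a=cv2.imread("pics/side3.png")[120:310,170:325];b=cv2.imread("pics/scene3.png")[110:300,170:325]
cv2.imwrite("pics/z3.png",cv2.resize(np.hstack([b,a]),None,fx=2.5,fy=2.5,interpolation=cv2.INTER_CUBIC))
E
```

```text
pos [ 0.4605 -0.024   0.2113] rot [-3.1408e+00 -1.0000e-04  1.5303e+00] t 4.95 F [-0.5 -0.6 -3.1] w 0.087
shift [-277.   -19.3    6.3] turn [-8.000e-04 -2.000e-04 -2.715e-01]
```

View pics/z3.png

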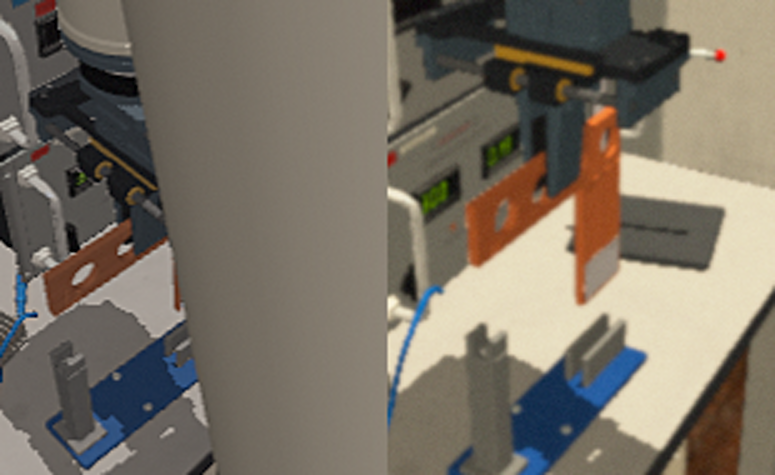

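The plate is held free of the stand. In the side view its top corners are at crop (470,207) and (617,110). I'll check that it is level in the plane of the plate.

```bash
python3 - <<'E'
from h import *
np.set_printoptions(precision=4,suppress=True)
C=cam("side");d=np.array([-np.sin(.0403),-np.cos(.0403),0]);n=np.array([d[1],-d[0],0]) 
g=np.array([.4605,-.024,.2113])
im=cv2.imread("pics/side3.png");h=cv2.cvtColor(im,cv2.COLOR_BGR2HSV)
m=cv2.inRange(h,(3,110,80),(18,255,255));m[:,:195]=0;m[:,265:]=0;m[:150]=0;m[245:]=0
cs,_=cv2.findContours(m,cv2.RETR_EXTERNAL,cv2.CHAIN_APPROX_NONE)
for c in cs:
    if cv2.contourArea(c)>100: print(cv2.approxPolyDP(c,2.5,True).reshape(-1,2).tolist())
px=[(470/2.5+15,207/2.5+120),(617/2.5+15,112/2.5+120),(203.5,263.5-38)]
px=[(470/2.5-155+170,207/2.5+120),(617/2.5-155+170,112/2.5+120)]
print(px)
P=onplane(C,px,n,n@g);print(P);e=P[1]-P[0];print("droop of foot (rad)",-e[2]/np.hypot(e[0],e[1]),np.linalg.norm(e),"far end y along bar from grip",(P[:2]-g)@d)
# reference, before lift, plate in stand
g0=np.array([.4608,-.0195,.138]);P=onplane(C,[(203,241),(261,196)],n,n@g0);print(P,(P-g0)@d)
E
```

```text
[[261, 163], [249, 168], [247, 189], [236, 199], [233, 195], [229, 200], [227, 198], [232, 189], [231, 181], [201, 202], [203, 225], [244, 198], [245, 238], [248, 241], [248, 226], [263, 210]]
[(203.0, 202.8), (261.8, 164.8)]
[[ 0.4644  0.0722  0.2405]
 [ 0.4567 -0.1175  0.2346]]
droop of foot (rad) 0.03148440526756375 0.18995789489613893 far end y along bar from grip [-0.0963  0.0936]
[[ 0.4648  0.0785  0.1699]
 [ 0.4569 -0.1162  0.1649]] [-0.0981  0.0968]
```

The grip hasn't slipped: the plate is level, with the same small camera bias as it showed in the stand. The grip is at bar y = -28. I'll carry it to the ball end now.

>>> apply_moves(
  commands=[
    [[-25,-20,0,0,0,-0.03,1],[-50,-40,2,0,0,-0.06,1],[-75,-50,4,0,0,-0.09,1],[-105,-55,6,0,0,-0.12,1],[-130,-57,7,0,0,-0.15,1]],
  ],
)

```text
clock: 5.52
eef_pos: [0.3973, -0.1525, 0.2045]
tool_rot: [-3.141, -0.0, 1.682]
contact_force: [1.5, -0.5, -3.2]
grip_width: 0.088
gripper_force: 30.0
```

```bash
python3 - <<'E'
from h import *
goto((.400,-.3125,.204),1.802)
E
```

```text
pos [ 0.3973 -0.1525  0.2045] rot [-3.1406e+00 -5.0000e-04  1.6825e+00] t 5.52 F [ 1.5 -0.5 -3.2] w 0.088
shift [-159.3  -15.2    0.5] turn [-0.001  -0.0005 -0.1195]
```

>>> apply_moves(
  commands=[
    [[-30,-4,0,0,0,-0.03,1],[-60,-8,0,0,0,-0.06,1],[-95,-12,0,0,0,-0.09,1],[-125,-15,0,0,0,-0.12,1],[-145,-15,0,0,0,-0.12,1]],
  ],
)

```text
clock: 5.93
eef_pos: [0.3992, -0.2998, 0.2045]
tool_rot: [-3.141, 0.0, 1.802]
contact_force: [0.9, 0.5, -3.4]
grip_width: 0.086
gripper_force: 30.0
```

>>> apply_moves(
  commands=[
    [[-14,0,0,0,0,0,1],[-14,0,0,0,0,0,1],[-14,0,0,0,0,0,1],[-14,0,0,0,0,0,1]],
  ],
)

```text
clock: 6.27
eef_pos: [0.4027, -0.3097, 0.2047]
tool_rot: [-3.141, -0.001, 1.801]
contact_force: [1.2, -0.3, -3.6]
grip_width: 0.087
gripper_force: 30.0
```

```bash
python3 - <<'E'
from h import *
goto((.4058,-.3141,.204),1.802)
s=readout.observe();np.save("s4.npy",np.r_[s["eef_pos"],s["tool_rot"]])
for n in ("wrist","side"): cv2.imwrite(f"pics/{n}4.png",optics.camera(n)[:,:,::-1])
b=cv2.imread("pics/side4.png")[90:240,240:400]
w=cv2.imread("pics/wrist4.png")
cv2.imwrite("pics/z4.png",np.hstack([cv2.resize(w,(400,300)),cv2.resize(b,(400,300),interpolation=cv2.INTER_CUBIC)]))
E
```

```text
pos [ 0.4027 -0.3097  0.2047] rot [-3.141e+00 -1.200e-03  1.801e+00] t 6.27 F [ 1.2 -0.3 -3.6] w 0.087
shift [-5.   2.   0.7] turn [-0.0006 -0.0012 -0.001 ]
```

View pics/z4.png

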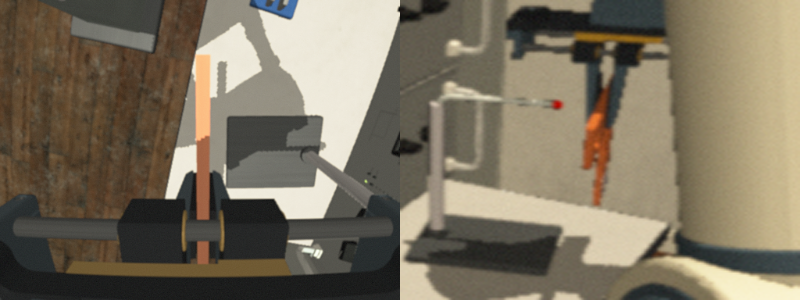

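The wrist view shows the base and post, but the rod is hidden behind the gripper. The side view (ball at right-panel (557,103)) shows the plate just clear of the ball and edge-on. The three earlier ball estimates agree to about 3 mm, so I'll trim sideways and insert in small steps, watching the force.

>>> apply_moves(
  commands=[
    [[-5,2,0,0,0,0,1],[-5,7,0,0,0,0,1],[-5,17,0,0,0,0,1],[-5,27,0,0,0,0,1],[-5,27,0,0,0,0,1]],
  ],
)

```text
clock: 6.78
eef_pos: [0.4325, -0.309, 0.2052]
tool_rot: [3.141, 0.001, 1.802]
contact_force: [-1.1, 0.8, -2.7]
grip_width: 0.09
gripper_force: 30.0
```

```bash
python3 - <<'E'
from h import *
np.set_printoptions(precision=4,suppress=True)
u=np.array([np.cos(.231),np.sin(.231)]);x=np.array([-u[1],u[0]])
B=np.array([.456,-.331]);T=B+.023*u+.028*x
goto((*T,.204),1.802)
cv2.imwrite("pics/side5.png",optics.camera("side")[:,:,::-1])
b=cv2.imread("pics/side5.png")[90:240,240:400]
cv2.imwrite("pics/z5.png",cv2.resize(b,None,fx=4,fy=4,interpolation=cv2.INTER_CUBIC))
E
```

```text
pos [ 0.4325 -0.309   0.2052] rot [3.1406 0.0005 1.8017] t 6.78 F [-1.1  0.8 -2.7] w 0.09
shift [ 1.3 40.8  1.2] turn [ 0.001   0.0005 -0.0003]
```

View pics/z5.png

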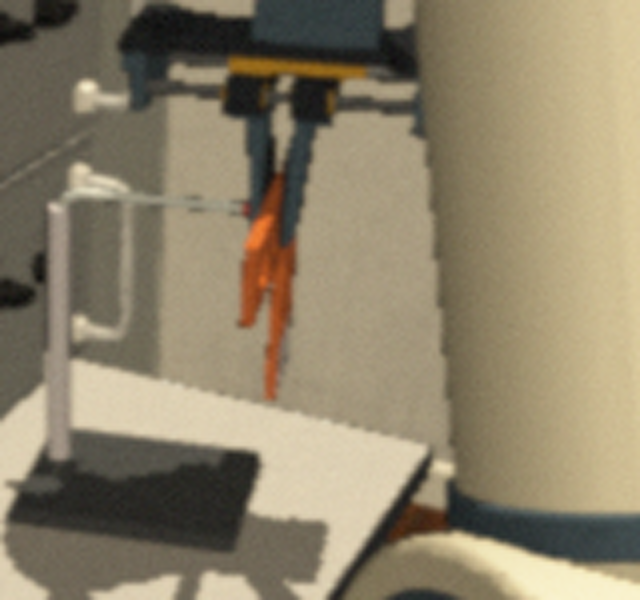

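The rod end goes behind the near finger at (248,210), at hole height. Inserting in small steps.

>>> apply_moves(
  commands=[
    [[1,4,1,0,0,0,1],[1,8,1,0,0,0,1],[1,12,1,0,0,0,1],[1,16,1,0,0,0,1]],
  ],
)

```text
clock: 7.17
eef_pos: [0.446, -0.3048, 0.2041]
tool_rot: [3.142, -0.0, 1.801]
contact_force: [-0.4, 0.6, -3.2]
grip_width: 0.082
gripper_force: 30.0
```

>>> apply_moves(
  commands=[
    [[0,4,0,0,0,0,1],[0,8,0,0,0,0,1],[0,12,0,0,0,0,1]],
  ],
)

```text
clock: 7.42
eef_pos: [0.4577, -0.302, 0.2041]
tool_rot: [3.142, 0.0, 1.801]
contact_force: [0.3, -0.2, -2.8]
grip_width: 0.084
gripper_force: 30.0
```

>>> apply_moves(
  commands=[
    [[0,5,0,0,0,0,1],[0,10,0,0,0,0,1],[0,14,0,0,0,0,1],[0,14,0,0,0,0,1],[0,14,0,0,0,0,1]],
  ],
)

```text
clock: 7.83
eef_pos: [0.4711, -0.2988, 0.204]
tool_rot: [-3.141, -0.0, 1.801]
contact_force: [0.3, 0.7, -3.4]
grip_width: 0.083
gripper_force: 30.0
```

```bash
python3 - <<'E'
from h import *
goto((.4719,-.2985,.195),1.802)
for n in ("side","scene"):cv2.imwrite(f"pics/{n}6.png",optics.camera(n)[:,:,::-1])
b=cv2.imread("pics/side6.png")[90:240,240:340];a=cv2.imread("pics/scene6.png")[90:240,240:340]
cv2.imwrite("pics/z6.png",cv2.resize(np.hstack([b,a]),None,fx=4,fy=4,interpolation=cv2.INTER_CUBIC))
E
```

```text
pos [ 0.4711 -0.2988  0.204 ] rot [-3.1414e+00 -1.0000e-04  1.8012e+00] t 7.83 F [ 0.3  0.7 -3.4] w 0.083
shift [0.1 0.8 9. ] turn [-0.0002 -0.0001 -0.0008]
```

View pics/z6.png

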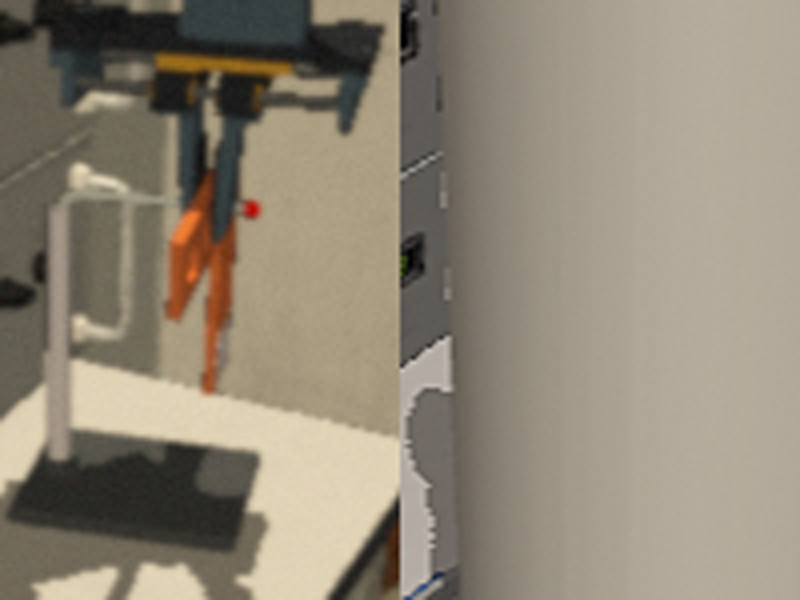

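The ball at (251,210) is now on the near side of the plate and the post on the far side, with no contact force, so the rod is in the hole. Lowering until the weight transfers.

>>> apply_moves(
  commands=[
    [[0,0,2,0,0,0,1],[0,0,4,0,0,0,1],[0,0,6,0,0,0,1],[0,0,6,0,0,0,1],[0,0,6,0,0,0,1]],
  ],
)

```text
clock: 8.35
eef_pos: [0.4709, -0.2989, 0.1979]
tool_rot: [-3.141, -0.0, 1.801]
contact_force: [-0.8, 0.0, -2.0]
grip_width: 0.086
gripper_force: 30.0
```

>>> apply_moves(
  commands=[
    [[0,0,1,0,0,0,1],[0,0,2,0,0,0,1],[0,0,2,0,0,0,1]],
  ],
)

```text
clock: 8.6
eef_pos: [0.4709, -0.2989, 0.1959]
tool_rot: [-3.141, -0.0, 1.801]
contact_force: [-0.1, 0.7, -3.1]
grip_width: 0.087
gripper_force: 30.0
```

>>> apply_moves(
  commands=[
    [[0,0,1,0,0,0,1],[0,0,1,0,0,0,1],[0,0,1,0,0,0,1]],
  ],
)

```text
clock: 8.85
eef_pos: [0.4709, -0.2989, 0.1951]
tool_rot: [-3.142, -0.0, 1.801]
contact_force: [0.1, -0.2, -3.2]
grip_width: 0.09
gripper_force: 30.0
```

>>> apply_moves(
  commands=[
    [[0,0,1,0,0,0,1],[0,0,1,0,0,0,1],[0,0,1,0,0,0,1]],
  ],
)

```text
clock: 9.1
eef_pos: [0.4711, -0.299, 0.1944]
tool_rot: [3.141, 0.0, 1.801]
contact_force: [-1.5, 0.1, 3.7]
grip_width: 0.088
gripper_force: 30.0
```

The weight has transferred at the predicted height. Opening slowly.

>>> apply_moves(
  commands=[
    [[0,0,0,0,0,0,0.88],[0,0,0,0,0,0,0.86],[0,0,0,0,0,0,0.82],[0,0,0,0,0,0,0.77],[0,0,0,0,0,0,0.72]],
  ],
)

```text
clock: 9.52
eef_pos: [0.471, -0.2989, 0.1941]
tool_rot: [3.142, 0.0, 1.801]
contact_force: [0.8, 0.3, -0.4]
grip_width: 0.263
gripper_force: 0.0
```

>>> apply_moves(
  commands=[
    [[0,0,0,0,0,0,0.65],[0,0,0,0,0,0,0.6],[0,0,0,0,0,0,0.6],[0,0,0,0,0,0,0.6],[0,0,0,0,0,0,0.6]],
  ],
)

```text
clock: 9.93
eef_pos: [0.471, -0.2989, 0.1941]
tool_rot: [-3.142, -0.0, 1.801]
contact_force: [-0.2, -0.3, 0.2]
grip_width: 0.403
gripper_force: 0.0
```

```bash
python3 - <<'E'
from h import *
goto((.4719,-.2985,.29),1.802)
cv2.imwrite("pics/side7.png",optics.camera("side")[:,:,::-1])
b=cv2.imread("pics/side7.png")[90:240,240:340]
cv2.imwrite("pics/z7.png",cv2.resize(b,None,fx=4,fy=4,interpolation=cv2.INTER_CUBIC))
E
```

```text
pos [ 0.471  -0.2989  0.1941] rot [-3.1415 -0.      1.8008] t 9.93 F [-0.2 -0.3  0.2] w 0.403
shift [  0.2   1.  -95.9] turn [-0.     -0.     -0.0012]
```

View pics/z7.png

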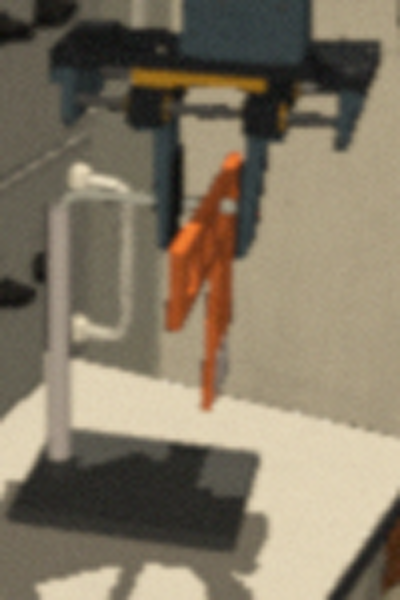

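The plate hangs level from the rod, with both fingers clear of it. Withdrawing upward.

>>> apply_moves(
  commands=[
    [[0,0,-10,0,0,0,0.6],[0,0,-25,0,0,0,0.6],[0,0,-45,0,0,0,0.6],[0,0,-70,0,0,0,0.6],[0,0,-95,0,0,0,0.6]],
  ],
)

```text
clock: 10.4
eef_pos: [0.4707, -0.2987, 0.2908]
tool_rot: [-3.141, -0.0, 1.801]
contact_force: [0.8, 0.7, 0.4]
grip_width: 0.401
gripper_force: 0.0
```

>>> apply_moves(
  commands=[
    [[0,0,-10,0,0,0,0.6],[0,0,-10,0,0,0,0.6],[0,0,-10,0,0,0,0.6],[0,0,-10,0,0,0,0.6],[0,0,-10,0,0,0,0.6]],
  ],
)

```text
clock: 10.82
eef_pos: [0.4705, -0.2986, 0.2979]
tool_rot: [-3.14, -0.002, 1.801]
contact_force: [0.2, 1.2, -0.2]
grip_width: 0.396
gripper_force: 0.0
```

>>> apply_moves(
  commands=[
    [[0,0,0,0,0,0,0.6],[0,0,0,0,0,0,0.6],[0,0,0,0,0,0,0.6],[0,0,0,0,0,0,0.6],[0,0,0,0,0,0,0.6]],
  ],
)

```text
clock: 11.23
eef_pos: [0.4709, -0.2989, 0.299]
tool_rot: [-3.141, -0.0, 1.801]
contact_force: [0.3, -0.3, 0.0]
grip_width: 0.401
gripper_force: 0.0
```

```bash
python3 - <<'E'
from h import *
import time
ms=[]
for i in range(8):
    im=optics.camera("side")[:,:,::-1]
    h=cv2.cvtColor(np.ascontiguousarray(im),cv2.COLOR_BGR2HSV);m=cv2.inRange(h,(3,110,80),(18,255,255));m[:,:275]=0;m[:,310:]=0;m[:120]=0;m[200:]=0
    M=cv2.moments(m,True);ms.append((M["m10"]/M["m00"],M["m01"]/M["m00"]))
print(np.round(ms,2).tolist());goto((.47,-.3,.3),1.802)
cv2.imwrite("pics/z8.png",cv2.resize(np.ascontiguousarray(im[90:240,240:340]),None,fx=4,fy=4,interpolation=cv2.INTER_CUBIC))
E
```

```text
[[291.45, 156.56], [291.41, 156.55], [291.39, 156.71], [291.43, 156.57], [291.41, 156.63], [291.44, 156.58], [291.42, 156.51], [291.4, 156.57]]
pos [ 0.471  -0.2989  0.2991] rot [3.1416 0.     1.8008] t 11.63 F [-0.8  0.4 -0.5] w 0.396
shift [-0.8 -1.2 -0.9] turn [ 0.      0.     -0.0012]
```

View pics/z8.png

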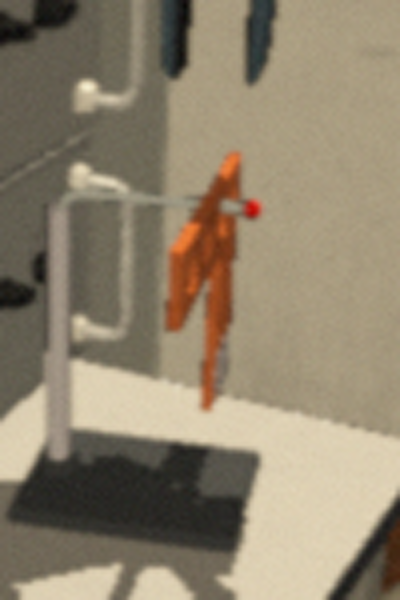

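The plate hangs still on the rod between the ball (251,209) and the post, and the fingers are well above it.

```bash
python3 -c "
from bench import env
print(env.close_job())"
```

```text
the job is handed in; nothing more can be done
None
```

The busbar plate now hangs on the rod by its third hole (y 0), level and still in the last side view with the gripper about 10 cm above it; I handed the job in at about 12 s, and it returned no verdict.

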